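# Release the photometer lid from its stay, catch it on the fingers and lower it shut

## Task

The lid of the bench photometer stands open, held up by a swing-out steel stay at its right-hand edge as seen from the instrument's front. With your fingers already beneath the lid, push the end of the stay aside, out from under the lid, so that the lid comes down on them, and let it down on your fingers until it is fully shut, never letting it drop or slam. Do not raise the lid any further and pick nothing up; leave the other things on the bench where they are, and finish with the fingers clear.

Things in the scene. Friction and masses are not known exactly. Their poses are not given: they have to be found in the camera images.
- photometer: White bench instrument, fixed, its front turned to the robot's right, 200 (x) x 190 (y) mm. Origin: centre of its underside; own -x is its front, +y its left, z up. Front part (own x -100 to -8 mm): low console, top 40 mm high. Rear part (x -8 to 100): sample compartment with cuvettes, top 100 mm high, open above, covered by the lid. Lid hinge line: along own y at x = 78, z = 100 mm.
- lid (a joint): Hinge of the grey lid, rad: 0 shut (level), about 1.10 as the stay holds it, stop at 1.50. Flat plate, 110 mm from hinge line to free front edge, 130 mm wide (own y -65 to 65), 7 mm thick, about 0.2 kg. Open, it leans to the front; once off the stay it falls by itself.
- lid_front (a point): Middle of the lid's free front edge, lower corner; moves with the lid. At lid angle a it is at the photometer's own x = 78 - 110 cos a, y = 0, z = 100 + 110 sin a mm. Shut, this edge overhangs the wall below it by 24 mm, with 60 mm of free height above the console.
- stay (a joint): Pivot of the stay, rad: 0 upright, growing as it is pushed outwards (own -y); stop 0.6. Stiff: about 0.6 N at the pin moves it, and it stays where it is left. Bent 8 mm round steel rod; pivot along own x at y = -81, z = 107 mm, beside the lid's right edge; 70 mm above the pivot it turns in and reaches 12 mm under the lid, 88 mm from the lid's hinge. The lid is clear of it from about 0.25 rad on.
- stay_pin (a point): Middle of the stay's end pin, on its centre line: from the toe under the lid the 8 mm rod turns to the front and 27 degrees down and runs 22 mm on, square to the open lid, as a handle to push. Push its inner side (4 mm to own +y of this point) towards own -y. With the stay at 0 this point is at the photometer's own x = 23, y = -57, z = 171 mm.
- rack: Blue tube rack, 86 x 159 x 62 mm, right of the photometer, with three capped tubes that stay in it and stand up to 115 mm high; origin at the centre of its underside. Bystander.
- timer: Bench timer, 64 x 64 x 24 mm; origin at the centre of its underside. Bystander.
- beaker: Glass beaker, 54 mm diameter, 68 mm high; origin at the centre of its underside. Bystander.
- bottle_dark: Glass bottle with a black cap, 50 mm diameter, 106 mm high; origin at the centre of its underside. Bystander.

How it is judged:
By the outcome, as a careful person would: the job done as asked, in the order asked, and still so for the second after the job is handed in, with the robot touching nothing.
It also fails if it takes over 48 s, if anything falls off the work surface, if the arm or the gripper's body presses on something with over 40 N, if the wrist force passes 120 N, or if a joint passes its speed limit or range.

## Robot

A 6-joint arm with a two-finger parallel gripper is mounted at the origin on the work surface; the furniture and walls round the work are solid. World frame = base frame: x ahead of the robot, y to its left, z up, the work surface at z = 0. Lengths are in mm, angles in rad, forces in N, time in s.
With the tool pointing down it reaches from about 400 to 925 mm from the base axis. Payload 12.5 kg.
Tool frame: the origin (TCP) lies midway between the tips of the shut fingers; the grasp point (between the pads) lies 19 mm behind it; z points along the fingers, y is the line along which they close (so a half turn about z gives the same grasp; the last joint's range is limited). The gripper opens to 95 mm and grips with 3 to 60 N. Pads are 20 mm wide; open, the fingers measure 119 mm over their backs; the gripper's body (75 mm by 180 mm) begins 59 mm behind the grasp point.
Start: joints at [-1.403, 0.491, 1.559, -0, 1.092, -0.106], TCP at [169.017, -601.731, 214.661] pointing down, gripper open.
Joint ranges: [-3.1, 3.1], [-0.84, 2.19], [0.05, 2.79], [-1.13, 4.28], [0.06, 2.93], [-2.69, 2.69]. Speed limits (rad/s): [2.22, 2.22, 2.79, 3.14, 3.14, 3.14].

## Interface

Orientations are given as [roll, pitch, yaw] about the fixed x, y, z axes, in that order (R = Rz(yaw) Ry(pitch) Rx(roll)).
In Python, from cell import env gives the robot as it stands.
- The arm moves only by the tool arm_command, never from a script. Its argument "targets" is a list of rows, each a list of 5 numbers: the shift along the tool's x, y, z in mm, then the turn about the tool's z in degrees, then the opening, from 0 (shut) to 1 (fully open). In form: [[tx, ty, tz, roll, fingers], ...]. A call has 1 to 5 rows; each row is the pose to reach, as a shift and turn from the pose commanded when the call began, along the tool's axes at that moment; what a row does not reach only later rows make up. A row lasts 1/10 s, in which the tool goes at most 50 mm and 8.59 degrees, less where a joint would pass 70% of its speed; a pose out of reach is approached as far as the arm can. A call with a gripper value outside its range is refused whole. The fingers move at their own pace and stop on an object; the grip force is fixed at half the most. Time passes only in rows, so rows that repeat a pose let the fingers close. It gives the time, the measured TCP pose, the force, the opening and the grip force at its end, in the units of the state.
- env.state(): the state, without advancing time (a new reading comes with each control period).
- env.read_camera(name): name is "scene" or "top" or "wrist"; returns a dict with "frame" (400x640x3 uint8, red, green, blue), "vertical_fov" (degrees; the focal length in pixels is half the picture's height over the tangent of half this angle, whatever the lens; pixels are square), "cx", "cy" (the principal point, pixels), "k1" (the pictures are not rectified: a ray, as slopes to the right and down, at radius r is drawn at 1 + k1 r^2 times it, then the intrinsics apply), "world_from_camera" (4x4, takes a point from camera to world coordinates); the wrist camera has in their place "hand_eye" (4x4, takes a point from camera to tool coordinates, whose origin is the TCP and whose axes are the flange's). Camera axes: x right, y down, z forward; pixel columns grow to the right and rows downward; lengths in mm; the calibration is good to about 2 mm. A picture is of the moment at which its call begins: read the wrist's pose just before it. There is no depth.
- env.job_done(): hands the job in; it is judged then, once.
The state is a dict: "t": time; "joints": joint angles; "qvel": joint speeds; "tau": joint torques, N m; "eef_pos": TCP position; "tcp_rot": TCP orientation; "ft_force": force on the tool from outside, world axes, zero at the start; "moment": the same for the moment, N m; "opening": opening from 0.0 (shut) to 1.0 (fully open); "grip_force": force on a finger pad.
Only numpy, scipy, OpenCV 4.12 (cv2) and the standard library are available. Lean on these libraries where they do the work, as an engineer would, in place of code of your own. Each camera call takes 0.05 s, during which the arm holds its last target. There are 200 camera calls.

## Working session

There is one attempt and no reset: what is moved stays moved. The work goes in short steps, Python scripts to look and compute and a tool call to move; the robot and the scene stay as the last step left them, time stands still between calls to the robot, and variables do not carry over. Pictures are saved under pics/ and viewed, at most 10 in all, crops included, and the job is handed in when it is done.

Besides the shell and the picture viewer there is one more tool, called after "Call:" in YAML: its name, and indented under it one key for each argument. arm_command: Moves the arm, as the interface text tells. Its arguments: {"type":"object","properties":{"targets":{"type":"array","items":{"type":"array","items":{"type":"number"}}}},"required":["targets"]}

```bash
mkdir -p pics; ls; cat > h.py <<'E'
import numpy as np, cv2, json
from cell import env
def cam(n,f=None):
    s=env.state(); c=env.read_camera(n)
    if f: cv2.imwrite('pics/'+f,c['frame'][:,:,::-1])
    h,w=c['frame'].shape[:2]; c['f']=h/2/np.tan(np.radians(c['vertical_fov'])/2)
    if 'hand_eye' in c:
        from scipy.spatial.transform import Rotation as R
        T=np.eye(4);T[:3,:3]=R.from_euler('xyz',s['tcp_rot']).as_matrix() if len(np.ravel(s['tcp_rot']))==3 else np.array(s['tcp_rot']).reshape(3,3)
        T[:3,3]=s['eef_pos'];c['world_from_camera']=T@np.array(c['hand_eye'])
    return c
def ray(c,u,v):
    K=np.array([[c['f'],0,c['cx']],[0,c['f'],c['cy']],[0,0,1.]])
    p=cv2.undistortPoints(np.array([[[u,v]]],float),K,np.array([c['k1'],0,0,0.]))[0,0]
    T=np.array(c['world_from_camera']); d=T[:3,:3]@np.array([p[0],p[1],1]); return T[:3,3],d/np.linalg.norm(d)
def onz(c,u,v,z):
    o,d=ray(c,u,v); return o+d*(z-o[2])/d[2]
def tri(r1,r2):
    (a,d),(b,e)=r1,r2; s=np.linalg.lstsq(np.c_[d,-e],b-a,rcond=None)[0]; p=a+s[0]*d;q=b+s[1]*e; return (p+q)/2,np.linalg.norm(p-q)
def proj(c,P):
    T=np.linalg.inv(np.array(c['world_from_camera'])); p=T[:3,:3]@P+T[:3,3]; x=p[:2]/p[2]; x=x*(1+c['k1']*(x@x)); return x*c['f']+[c['cx'],c['cy']]
E
python3 - <<'E'
from h import *
print(env.state())
for n in('scene','top'):
    c=cam(n,n+'0.png'); print(n,c['f'],c['k1'],np.round(c['world_from_camera'],3).tolist())
E
```

```text
pics
{'t': 0.0, 'joints': array([-1.40259735e+00,  4.91567877e-01,  1.55946485e+00,  2.07486402e-06,
        1.09168854e+00, -1.05584515e-01]), 'qvel': array([-0.00130168,  0.00131728,  0.00077603,  0.00125287,  0.00019476,
       -0.00148207]), 'tau': array([-3.25188375e-05, -6.12640500e+01, -2.58177978e+01,  6.92064967e-02,
        4.81839781e-02, -8.83274083e-05]), 'eef_pos': array([ 168.97481918, -601.4665933 ,  214.05127465]), 'tcp_rot': array([-3.14047052e+00, -1.20773036e-04,  2.73782462e-01]), 'ft_force': array([ 0.07250658,  0.29510239, -0.91477926]), 'moment': array([ 0.05878469, -0.09255563,  0.09542283]), 'grip_force': 0.0, 'opening': 1.0037966860281737}
scene 425.09769769682856 -0.05727624433486294 [[-0.504, -0.503, 0.702, -260.17], [-0.864, 0.316, -0.393, 442.906], [-0.024, -0.804, -0.594, 782.456], [0.0, 0.0, 0.0, 1.0]]
top 478.03128658555374 0.01092531971550104 [[-0.026, -0.985, 0.169, 313.207], [-1.0, 0.023, -0.015, 17.821], [0.011, -0.169, -0.986, 1390.806], [0.0, 0.0, 0.0, 1.0]]
```

View pics/scene0.png

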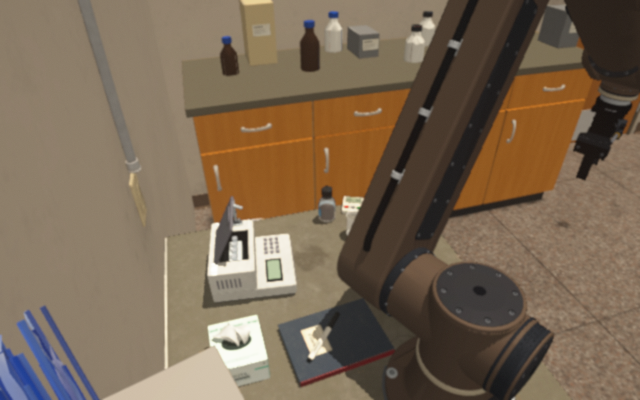

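View pics/top0.png

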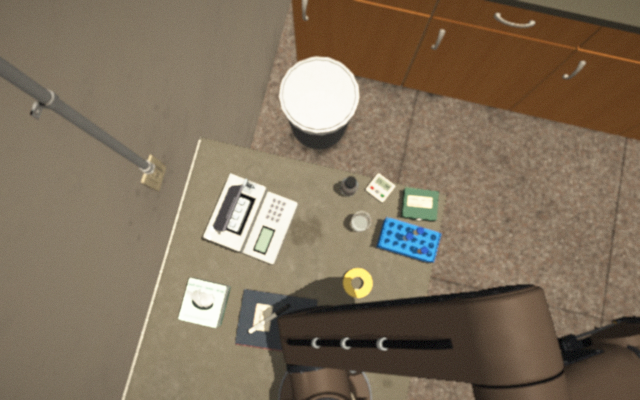

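The top view shows the photometer around pixel (250,218), its front facing image right and slightly down. The stay is at the image-top edge near (250,185). Next I'll enlarge both views.

```bash
python3 - <<'E'
from h import *
a=cv2.imread('pics/top0.png')[160:280,190:310];b=cv2.imread('pics/scene0.png')[190:310,195:315]
r=lambda i:cv2.resize(i,(480,480),interpolation=cv2.INTER_CUBIC)
m=np.hstack([r(a)[:,:400],r(b)[:,:400]]);cv2.imwrite('pics/c1.png',m)
E
```

```text
(no output)
```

View pics/c1.png

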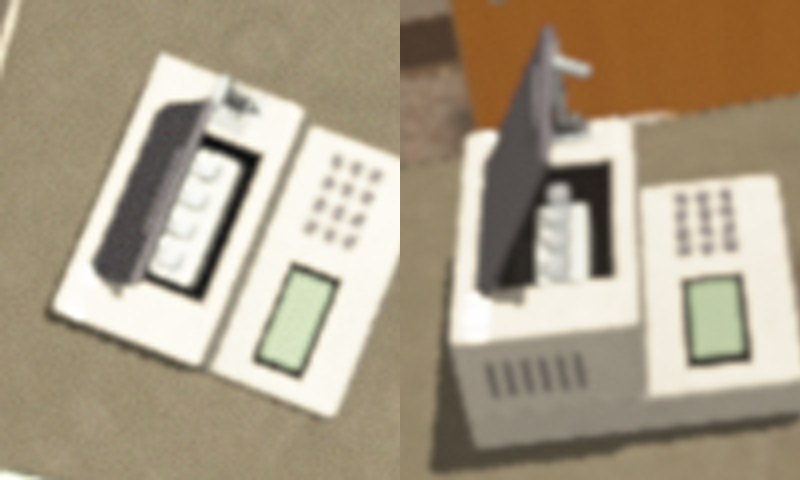

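The crop shows the rear-box top corners at top-view pixels (230.5,173), (203,238), (265.7,186.2) and (241.2,251.2). The console's front-left corner is at (273.7,264.2). The stay's handle stands at the lid's far edge.

```bash
python3 - <<'E'
from h import *
c=cam('top'); 
px=[(230.5,173),(203,238),(265.7,186.2),(241.2,251.2),(273.7,264.2)]; own=[(100,-95,100),(100,95,100),(-8,-95,100),(-8,95,100),(-100,95,40)]
W=np.array([onz(c,*p,o[2])[:2] for p,o in zip(px,own)]); O=np.array(own,float)[:,:2]
print(W.round(0).tolist())
mo,mw=O.mean(0),W.mean(0); H=(O-mo).T@(W-mw); th=np.arctan2(H[0,1]-H[1,0],H[0,0]+H[1,1])
R=np.array([[np.cos(th),-np.sin(th)],[np.sin(th),np.cos(th)]]); t=mw-R@mo
print('th',th,np.degrees(th),'t',t,'res',(O@R.T+t-W).round(1).tolist())
P=lambda x,y,z:np.r_[R@[x,y]+t,z]
s=cam('scene')
for n,p in dict(lid=P(28,0,198),lidL=P(28,65,198),lidR=P(28,-65,198),pin=P(23,-57,171),box=P(100,95,100),bR=P(-8,-95,100),b2=P(100,-95,100),con=P(-100,95,40)).items(): print(n,p.round(0),'top',proj(c,p).round(1),'scene',proj(s,p).round(1))
E
```

```text
[[617.0, 245.0], [439.0, 317.0], [577.0, 148.0], [401.0, 215.0], [367.0, 133.0]]
th 1.191812416420807 68.28582143220041 t [491.62406549 188.86053057] res [[-0.0, 2.0], [1.3, -0.4], [-0.5, -1.6], [-0.6, 1.9], [-0.2, -1.8]]
lid [502. 215. 198.] top [235.3 208.5] scene [235.4 212.3]
lidL [442. 239. 198.] top [225.5 232.6] scene [235.6 230.2]
lidR [562. 191. 198.] top [244.9 184.8] scene [235.2 196.2]
pin [553. 189. 171.] top [247.  190.3] scene [238.8 206.9]
box [440. 317. 100.] top [203.2 237.5] scene [209.2 275.9]
bR [577. 146. 100.] top [266.3 186.4] scene [253.9 218.9]
b2 [617. 247. 100.] top [229.8 173. ] scene [212.2 223.5]
con [366. 131.  40.] top [274.4 264.2] scene [298.9 283.5]
```

Call:
arm_command:
  targets:
    - [42, -15, -20, -8.4, 0.5]
    - [84, -30, -40, -16.8, 0.5]
    - [126, -46, -60, -25.2, 0.5]
    - [167, -61, -80, -33.6, 0.5]
    - [208, -76, -100, -42, 0.5]

```text
t: 0.7
eef_pos: [349.9, -471.0, 315.4]
tcp_rot: [-3.142, -0.0, 1.013]
ft_force: [0.1, -1.0, -0.1]
opening: 0.637
grip_force: 0.0
```

Call:
arm_command:
  targets:
    - [47, -14, 0, -5, 0.5]
    - [95, -29, 0, -10.3, 0.5]
    - [143, -44, 0, -10.3, 0.5]
    - [191, -59, 0, -10.3, 0.5]
    - [238, -73, 0, -10.3, 0.5]

```text
t: 1.2
eef_pos: [414.2, -230.2, 314.7]
tcp_rot: [3.141, 0.0, 1.186]
ft_force: [1.2, -0.4, -0.1]
opening: 0.498
grip_force: 0.0
```

Call:
arm_command:
  targets:
    - [48, -6, 0, -0.3, 0.5]
    - [96, -12, 0, -0.3, 0.5]
    - [144, -18, 0, -0.3, 0.5]
    - [192, -24, 0, -0.3, 0.5]
    - [240, -30, 0, -0.3, 0.5]

```text
t: 1.7
eef_pos: [476.4, 3.6, 314.7]
tcp_rot: [3.141, 0.0, 1.192]
ft_force: [0.4, 0.0, 0.1]
opening: 0.498
grip_force: 0.0
```

Call:
arm_command:
  targets:
    - [45, -6, 0, 0, 0.5]
    - [90, -11, 0, 0, 0.5]
    - [117, -14, 0, 0, 0.5]
    - [117, -14, 0, 0, 0.5]

```text
t: 2.1
eef_pos: [506.9, 118.2, 314.2]
tcp_rot: [-3.141, -0.0, 1.195]
ft_force: [-0.9, -0.4, 0.2]
opening: 0.497
grip_force: 0.0
```

```bash
python3 - <<'E'
from h import *
w=cam('wrist','w1.png');print(env.state()['eef_pos'],env.state()['tcp_rot'],w['f'],w['k1'],np.round(w['hand_eye'],3).tolist())
th=1.1918;R=np.array([[np.cos(th),-np.sin(th)],[np.sin(th),np.cos(th)]]);t=np.array([491.6,188.9])
P=lambda x,y,z:np.r_[R@[x,y]+t,z]
for p in [(28,65,198),(28,-65,198),(23,-57,171),(-8,-95,100),(-8,95,100),(-100,-95,40)]: print(p,proj(w,P(*p)).round(0))
E
```

```text
[506.58733472 116.7043965  314.22243298] [-3.14106833e+00  4.37880599e-04  1.19456943e+00] 316.6325354541358 -0.05221815056003335 [[0.0, -0.957, -0.289, 80.965], [1.0, 0.0, -0.0, -0.181], [0.0, -0.289, 0.957, -169.368], [0.0, 0.0, 0.0, 1.0]]
(28, 65, 198) [201. 103.]
(28, -65, 198) [351. 102.]
(23, -57, 171) [340. 109.]
(-8, -95, 100) [368. 136.]
(-8, 95, 100) [209. 136.]
(-100, -95, 40) [359. 197.]
```

View pics/w1.png

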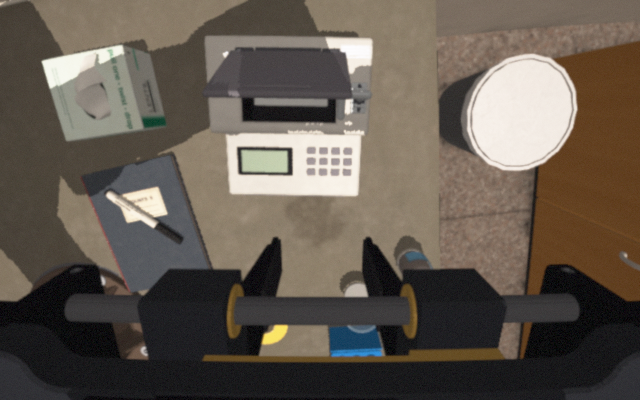

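The wrist view shows the lid's front edge from about (207,95) to (353,97), the console below it, and the open fingers at the bottom with tips near (275,240) and (368,240). I'll zoom in on the lid edge and pin.

```bash
python3 - <<'E'
from h import *
a=cv2.imread('pics/w1.png')[60:160,190:390]
cv2.imwrite('pics/c2.png',cv2.resize(cv2.convertScaleAbs(a,alpha=1.6,beta=15),None,fx=4,fy=4,interpolation=cv2.INTER_CUBIC))
E
```

```text
(no output)
```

View pics/c2.png

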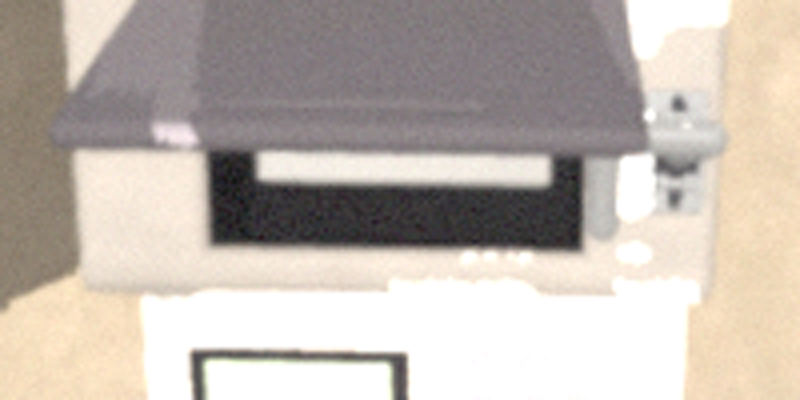

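The lid's front edge spans u = 203.5 to 351 at v = 97, and the pin hangs at u = 340 with its end at v = 118. That agrees with the fit to 2–5 mm. I'll go down in front of (under) the lid, just inside the pin.

Call:
arm_command:
  targets:
    - [33, -15, 10, 0, 0.5]
    - [66, -30, 30, 0, 0.5]
    - [66, -30, 75, 0, 0.5]
    - [66, -30, 120, 0, 0.5]
    - [66, -30, 164, 0, 0.5]

```text
t: 2.65
eef_pos: [502.9, 186.9, 149.3]
tcp_rot: [3.141, -0.0, 1.191]
ft_force: [0.7, 0.1, 0.2]
opening: 0.499
grip_force: 0.0
```

```bash
cat >> h.py <<'E'
TH=1.1918;RO=np.array([[np.cos(TH),-np.sin(TH)],[np.sin(TH),np.cos(TH)]]);TO=np.array([491.6,188.9])
def own():
    s=env.state(); print('t',round(s['t'],2),'own',(RO.T@(s['eef_pos'][:2]-TO)).round(1),'z',round(s['eef_pos'][2],1),'F own',(RO.T@s['ft_force'][:2]).round(1),round(s['ft_force'][2],1),'yaw',s['tcp_rot'][2].round(3),'q',s['joints'].round(2))
E
python3 - <<'E'
from h import *
w=cam('wrist','w2.png');own()
a=cv2.imread('pics/w2.png');cv2.imwrite('pics/c3.png',cv2.resize(a[:260,140:540],None,fx=2,fy=2,interpolation=cv2.INTER_CUBIC))
E
```

```text
t 2.7 own [ 0.5 -9.1] z 143.1 F own [-1.1  1.2] -6.1 yaw 1.191 q [ 0.23  0.45  1.86 -0.    0.84  0.61]
```

View pics/c3.png

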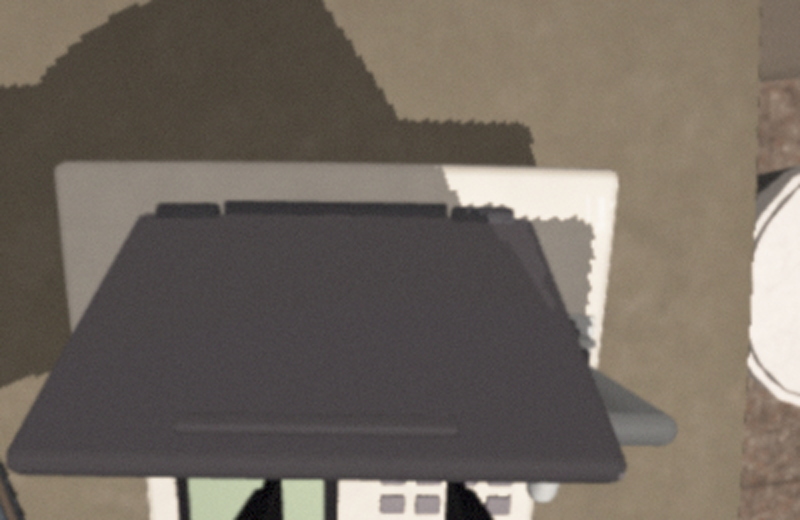

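The crop shows both fingertips just in front of the lid edge at crop x ≈ 262 and 462, with the pin end at (542,490) to their right, clear of them. I'll settle and close up to the lid.

Call:
arm_command:
  targets:
    - [4, 0, 0, 0, 0.5]
    - [8, 0, 0, 0, 0.5]
    - [8, 0, 0, 0, 0.5]

```text
t: 3.0
eef_pos: [507.5, 195.7, 153.0]
tcp_rot: [3.138, -0.002, 1.192]
ft_force: [0.1, 0.1, -0.0]
opening: 0.497
grip_force: 0.0
```

```bash
python3 -c "
from h import *
own()"
```

```text
t 3.0 own [ 12.2 -12.2] z 153.0 F own [ 0.1 -0.1] -0.0 yaw 1.192 q [ 0.25  0.45  1.83 -0.    0.86  0.63]
```

Call:
arm_command:
  targets:
    - [2, 3, 0, 0, 0.5]
    - [3, 6, 0, 0, 0.5]
    - [3, 9, 0, 0, 0.5]
    - [3, 12, 0, 0, 0.5]
    - [3, 12, 0, 0, 0.5]

```text
t: 3.5
eef_pos: [518.7, 193.5, 150.6]
tcp_rot: [3.142, 0.0, 1.192]
ft_force: [-0.0, 0.3, -0.5]
opening: 0.499
grip_force: 0.0
```

```bash
python3 -c "
from h import *
own()"
```

```text
t 3.5 own [ 14.3 -23.5] z 150.6 F own [0.2 0.1] -0.5 yaw 1.192 q [ 0.24  0.47  1.81 -0.    0.87  0.62]
```

Call:
arm_command:
  targets:
    - [0, 3, 0, 0, 0.5]
    - [0, 6, 0, 0, 0.5]
    - [0, 9, 0, 0, 0.5]
    - [0, 11, 0, 0, 0.5]
    - [0, 11, 0, 0, 0.5]

```text
t: 4.0
eef_pos: [528.9, 189.4, 150.5]
tcp_rot: [3.141, 0.0, 1.192]
ft_force: [-0.3, -1.8, 0.5]
opening: 0.5
grip_force: 0.3
```

```bash
python3 - <<'E'
from h import *
own();w=cam('wrist','w3.png')
a=cv2.imread('pics/w3.png');cv2.imwrite('pics/c4.png',cv2.resize(a[60:360,140:540],None,fx=2,fy=2,interpolation=cv2.INTER_CUBIC))
E
```

```text
t 4.0 own [ 14.3 -34.5] z 150.5 F own [-1.7 -0.4] 0.5 yaw 1.192 q [ 0.23  0.48  1.79 -0.    0.88  0.61]
```

View pics/c4.png

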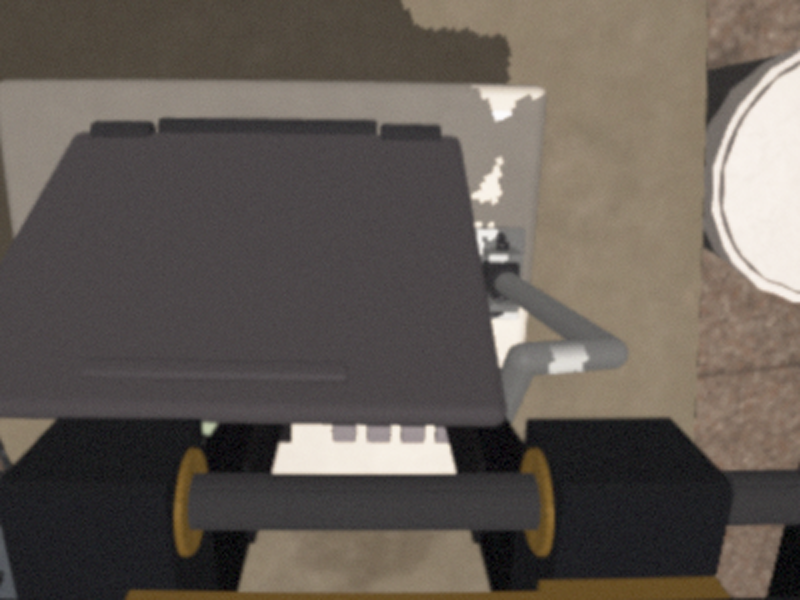

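The stay now leans outward. Its toe at about (515,370) is just outside the lid's right corner (507,410), and the lid has come onto the fingers. I'll push it a little further for margin, then move back towards the lid's middle.

Call:
arm_command:
  targets:
    - [0, 3, 0, 0, 0.5]
    - [0, 5, 0, 0, 0.5]
    - [0, 5, 0, 0, 0.5]
    - [0, 1, 0, 0, 0.5]
    - [0, -5, 0, 0, 0.5]

```text
t: 4.55
eef_pos: [523.9, 191.4, 150.5]
tcp_rot: [3.141, 0.0, 1.191]
ft_force: [0.5, -0.9, 0.3]
opening: 0.499
grip_force: 0.2
```

```bash
python3 -c "
from h import *
own()"
```

```text
t 4.55 own [ 14.3 -29. ] z 150.5 F own [-0.6 -0.8] 0.3 yaw 1.191 q [ 0.23  0.47  1.8  -0.    0.87  0.61]
```

Call:
arm_command:
  targets:
    - [-5, -2, 2, 0, 0.5]
    - [-10, -4, 4, 0, 0.5]
    - [-15, -6, 6, 0, 0.5]
    - [-19, -8, 9, 0, 0.5]
    - [-23, -9, 12, 0, 0.5]

```text
t: 5.05
eef_pos: [506.8, 173.0, 138.3]
tcp_rot: [-3.142, 0.0, 1.192]
ft_force: [-0.3, -0.2, 0.4]
opening: 0.499
grip_force: 0.3
```

```bash
python3 - <<'E'
from h import *
own();w=cam('wrist','w4.png')
a=cv2.imread('pics/w4.png');cv2.imwrite('pics/c5.png',cv2.resize(a[60:360,140:540],None,fx=2,fy=2,interpolation=cv2.INTER_CUBIC))
E
```

```text
t 5.05 own [ -9.1 -20. ] z 138.3 F own [-0.3  0.2] 0.4 yaw 1.192 q [ 0.21  0.46  1.86 -0.    0.82  0.58]
```

View pics/c5.png

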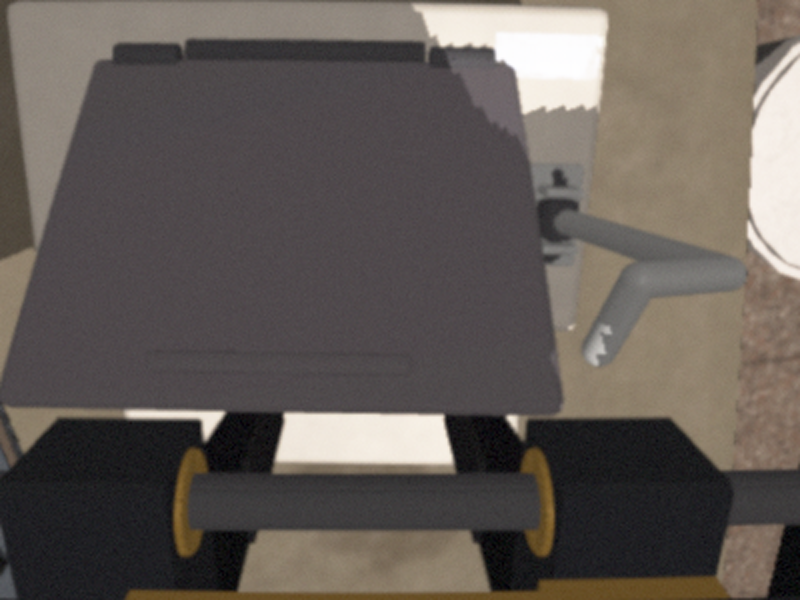

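The lid now leans on both fingers, its front edge at crop y ≈ 408. The stay stands well clear at (600,350). I'll use the edge row to estimate the lid's angle.

```bash
cat >> h.py <<'E'
def edge():
    own(); w=cam('wrist'); g=cv2.cvtColor(w['frame'],cv2.COLOR_RGB2GRAY)[:,295:350].astype(float).mean(1)
    d=np.diff(cv2.GaussianBlur(g[:,None],(1,5),0)[:,0]); k=np.argsort(-d[190:296])[:3]+190
    v=k[0]; o,dr=ray(w,322,v+.5)
    # intersect with the lid-edge arc about the hinge
    H=RO.T@(o[:2]-TO); D=RO.T@dr[:2]
    a=np.linspace(0,1.2,601); best=min(a,key=lambda q:np.linalg.norm(np.cross([D[0],dr[2]],[78-110*np.cos(q)-H[0],100+110*np.sin(q)-o[2]])))
    print('edge rows',k,'a',best,'edge x',round(78-110*np.cos(best),1),'z',round(100+110*np.sin(best),1))
E
python3 -W ignore -c "
from h import *
edge()"
```

```text
t 5.1 own [ -9.7 -19.7] z 137.9 F own [-1.  -0.7] -1.1 yaw 1.192 q [ 0.21  0.46  1.86 -0.    0.82  0.58]
edge rows [266 265 267] a 0.862 edge x 6.4 z 183.5
```

Call:
arm_command:
  targets:
    - [-4, 0, 4, 0, 0.5]
    - [-7, 0, 8, 0, 0.5]
    - [-10, 0, 12, 0, 0.5]
    - [-13, 0, 16, 0, 0.5]
    - [-13, 0, 16, 0, 0.5]

```text
t: 5.65
eef_pos: [502.0, 160.8, 122.0]
tcp_rot: [-3.141, 0.001, 1.191]
ft_force: [-1.0, -3.1, 0.1]
opening: 0.499
grip_force: 1.6
```

```bash
python3 -W ignore -c "
from h import *
edge()"
```

```text
t 5.65 own [-22.2 -20.1] z 122.0 F own [-3.3 -0.3] 0.1 yaw 1.191 q [ 0.18  0.47  1.9  -0.    0.77  0.56]
edge rows [268 267 269] a 0.252 edge x -28.5 z 127.4
```

```bash
cat >> h.py <<'E'
def edge2():
    own(); w=cam('wrist'); s=env.state(); g=cv2.cvtColor(w['frame'],cv2.COLOR_RGB2GRAY)[:,295:350].astype(float).mean(1)
    d=np.diff(cv2.GaussianBlur(g[:,None],(1,5),0)[:,0]); v=np.argmax(d[190:296])+190; o,dr=ray(w,322,v+.5)
    H=RO.T@(o[:2]-TO); D=RO.T@dr[:2]; c=(RO.T@(s['eef_pos'][:2]-TO))[0]
    for x in c+np.array([10,13,16]): print('v',v,'x',x.round(1),'z ray',round(o[2]+dr[2]*(x-H[0])/D[0],1),'z arc',round(100+np.sqrt(max(0,110**2-(78-x)**2)),1))
E
python3 -W ignore -c "
from h import *
edge2()"
```

```text
t 5.7 own [-22.  -20.1] z 122.3 F own [-4.   1.1] 0.7 yaw 1.192 q [ 0.19  0.47  1.9  -0.    0.77  0.56]
v 268 x -11.8 z ray 158.7 z arc 163.5
v 268 x -8.8 z ray 164.3 z arc 167.6
v 268 x -5.8 z ray 169.9 z arc 171.3
```

Call:
arm_command:
  targets:
    - [-2.1, 0, 3, 0, 0.5]
    - [-4.2, 0, 6.5, 0, 0.5]
    - [-6, 0, 10, 0, 0.5]
    - [-7.8, 0, 13, 0, 0.5]
    - [-9.5, 0, 16, 0, 0.5]

```text
t: 6.25
eef_pos: [498.7, 152.5, 106.2]
tcp_rot: [-3.141, -0.0, 1.192]
ft_force: [-1.4, -1.1, -0.7]
opening: 0.505
grip_force: 0.6
```

```bash
python3 -W ignore -c "
from h import *
edge2()"
```

```text
t 6.25 own [-31.2 -20.1] z 106.2 F own [-1.5  0.8] -0.7 yaw 1.192 q [0.17 0.49 1.92 0.   0.73 0.55]
v 268 x -21.4 z ray 141.9 z arc 147.0
v 268 x -18.4 z ray 147.6 z arc 152.9
v 268 x -15.4 z ray 153.2 z arc 158.0
```

Call:
arm_command:
  targets:
    - [-1.1, 0, 2.7, 0, 0.5]
    - [-2.1, 0, 5.4, 0, 0.5]
    - [-3, 0, 8, 0, 0.5]
    - [-3.8, 0, 10.7, 0, 0.5]
    - [-4.6, 0, 13.4, 0, 0.5]

```text
t: 6.8
eef_pos: [496.9, 148.0, 92.9]
tcp_rot: [-3.141, 0.0, 1.192]
ft_force: [-2.9, -3.6, 0.3]
opening: 0.502
grip_force: 2.3
```

```bash
python3 -W ignore -c "
from h import *
edge2()"
```

```text
t 6.8 own [-36.  -20.1] z 92.9 F own [-4.4  1.3] 0.3 yaw 1.192 q [ 0.16  0.51  1.94 -0.    0.69  0.54]
v 270 x -26.2 z ray 130.6 z arc 135.3
v 270 x -23.2 z ray 136.2 z arc 143.2
v 270 x -20.2 z ray 141.7 z arc 149.6
```

Call:
arm_command:
  targets:
    - [-0.5, 0, 2, 0, 0.5]
    - [-1, 0, 4, 0, 0.5]
    - [-1.5, 0, 6, 0, 0.5]
    - [-1.9, 0, 8, 0, 0.5]
    - [-2.3, 0, 10, 0, 0.5]

```text
t: 7.35
eef_pos: [495.9, 145.8, 83.0]
tcp_rot: [-3.141, 0.001, 1.192]
ft_force: [-4.6, -5.9, 0.8]
opening: 0.501
grip_force: 3.6
```

```bash
python3 -W ignore -c "
from h import *
edge2()"
```

```text
t 7.35 own [-38.5 -20. ] z 83.0 F own [-7.1  2.1] 0.8 yaw 1.192 q [ 0.16  0.52  1.95 -0.    0.67  0.54]
v 271 x -28.6 z ray 121.8 z arc 127.3
v 271 x -25.6 z ray 127.3 z arc 137.1
v 271 x -22.6 z ray 132.8 z arc 144.6
```

Call:
arm_command:
  targets:
    - [-0.4, 0, 2, 0, 0.5]
    - [-0.8, 0, 4, 0, 0.5]
    - [-1.2, 0, 6, 0, 0.5]
    - [-1.5, 0, 8, 0, 0.5]
    - [-1.8, 0, 10, 0, 0.5]

```text
t: 7.9
eef_pos: [495.2, 144.2, 73.0]
tcp_rot: [-3.141, 0.001, 1.192]
ft_force: [-3.3, -4.4, -0.3]
opening: 0.501
grip_force: 2.9
```

```bash
python3 -W ignore -c "
from h import *
edge2()"
```

```text
t 7.9 own [-40.2 -19.9] z 73.0 F own [-5.3  1.4] -0.3 yaw 1.192 q [ 0.16  0.54  1.96 -0.    0.64  0.53]
v 271 x -30.3 z ray 111.8 z arc 119.5
v 271 x -27.3 z ray 117.3 z arc 131.9
v 271 x -24.3 z ray 122.8 z arc 140.5
```

Call:
arm_command:
  targets:
    - [-0.2, 0, 2, 0, 0.5]
    - [-0.4, 0, 4, 0, 0.5]
    - [-0.5, 0, 6, 0, 0.5]
    - [-0.5, 0, 8, 0, 0.5]
    - [-0.5, 0, 9, 0, 0.5]

```text
t: 8.45
eef_pos: [494.9, 143.5, 63.8]
tcp_rot: [-3.14, 0.001, 1.192]
ft_force: [-4.3, -7.1, 0.3]
opening: 0.499
grip_force: 4.2
```

```bash
python3 -W ignore -c "
from h import *
edge2()"
```

```text
t 8.45 own [-41.  -19.8] z 63.8 F own [-8.2  1.4] 0.3 yaw 1.192 q [ 0.15  0.55  1.97 -0.    0.62  0.53]
v 272 x -31.0 z ray 103.6 z arc 115.1
v 272 x -28.0 z ray 109.1 z arc 129.5
v 272 x -25.0 z ray 114.5 z arc 138.7
```

Nearly shut. I'll go on down slowly, with the tip staying above the console.

Call:
arm_command:
  targets:
    - [0, 0, 1.5, 0, 0.5]
    - [0, 0, 3, 0, 0.5]
    - [0, 0, 4.5, 0, 0.5]
    - [0, 0, 6, 0, 0.5]
    - [0, 0, 7, 0, 0.5]

```text
t: 9.0
eef_pos: [495.4, 143.3, 57.7]
tcp_rot: [3.141, 0.0, 1.191]
ft_force: [-6.3, -11.1, 10.5]
opening: 0.5
grip_force: 6.5
```

```bash
python3 -W ignore - <<'E'
from h import *
edge2();cam('wrist','w5.png');a=cv2.imread('pics/w5.png');b=cam('scene','s5.png')
s=cv2.imread('pics/s5.png')[180:320,180:320]
cv2.imwrite('pics/c6.png',np.hstack([a[40:340,140:540],cv2.resize(s,(300,300))]))
E
```

```text
t 9.0 own [-41.  -20.4] z 57.7 F own [-12.6   1.8] 10.5 yaw 1.191 q [ 0.15  0.56  1.97 -0.    0.6   0.53]
v 276 x -31.0 z ray 101.2 z arc 114.9
v 276 x -28.0 z ray 106.5 z arc 129.4
v 276 x -25.0 z ray 111.8 z arc 138.6
```

View pics/c6.png

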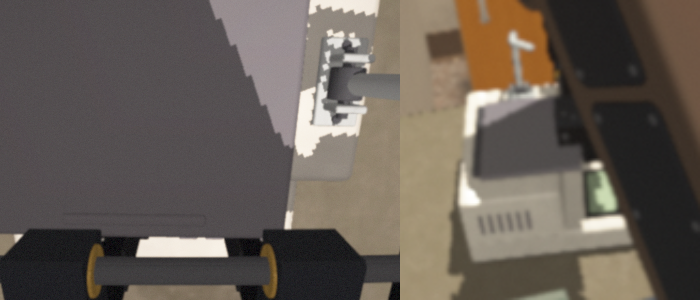

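The lid lies flat and its edge has stopped following the fingers: the upward reaction is 10 N and the edge is at z ≈ 100. It is shut. I'll withdraw forward and then up.

Call:
arm_command:
  targets:
    - [-1, 0, -0.5, 0, 0.5]
    - [-3, 0, -1, 0, 0.5]
    - [-8, 0, -1, 0, 0.5]
    - [-25, 0, -1, 0, 0.5]
    - [-45, 0, -5, 0, 0.5]

```text
t: 9.65
eef_pos: [478.0, 101.3, 61.8]
tcp_rot: [-3.141, 0.0, 1.193]
ft_force: [-0.1, -0.3, 0.2]
opening: 0.502
grip_force: 0.0
```

Call:
arm_command:
  targets:
    - [0, 0, -40, 0, 0.5]
    - [-20, 0, -85, 0, 0.5]
    - [-40, 0, -130, 0, 0.5]
    - [-40, 0, -175, 0, 0.5]
    - [-40, 0, -175, 0, 0.5]

```text
t: 10.15
eef_pos: [465.4, 63.8, 242.2]
tcp_rot: [3.133, -0.003, 1.191]
ft_force: [-0.2, -0.6, -0.5]
opening: 0.501
grip_force: 0.0
```

```bash
python3 -W ignore - <<'E'
from h import *
own();cam('wrist','w6.png');a=cv2.imread('pics/w6.png');cam('scene','s6.png');cam('top','t6.png')
s=cv2.imread('pics/s6.png')[180:320,180:320];t=cv2.imread('pics/t6.png')[140:290,180:450]
cv2.imwrite('pics/c7.png',np.vstack([np.hstack([a[:300,140:540],cv2.resize(s,(300,300))]),cv2.resize(t,(700,300))[:, :700]]))
E
```

```text
t 10.15 own [-125.9  -21.9] z 242.2 F own [-0.6 -0.1] -0.5 yaw 1.191 q [-0.    0.23  1.89 -0.    1.01  0.38]
```

View pics/c7.png

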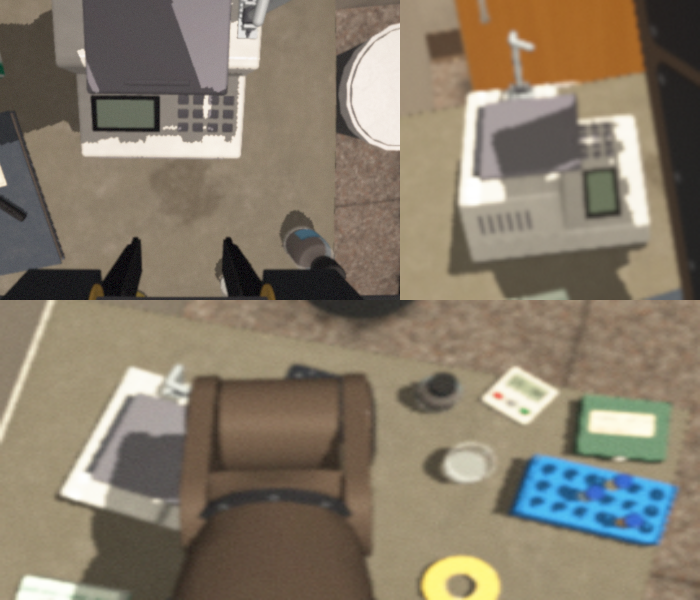

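The lid is flat and shut, the stay is swung out, the fingers are clear, and the bystanders have not moved.

```bash
python3 -c "
from h import *
print(env.job_done())"
```

```text
the job is handed in; nothing more can be done
None
```

I pushed the stay out from under the lid and let the lid down on the fingers until it was fully shut; the fingers finished clear, nothing else was moved, and the job is handed in at about 10 s of the 48 s.

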